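# Set up a pipe on two V-blocks over a stepped base

### The arm

A 6-joint arm with a two-finger parallel gripper is mounted at the origin on a cart in front of the work surface, level with it; the furniture and walls round the work are solid. World frame = base frame: x ahead of the robot, y to its left, z up, the work surface at z = 0. Lengths are in m, angles in rad, forces in N, time in s.
With the tool pointing down it reaches from about 0.425 to 0.95 m from the base axis. Payload 3.5 kg.
Tool frame: the origin (TCP) lies on the centre line of the jaws, within the pads' length; the fingertips stand 14 mm ahead of it and the grasp point (between the pads) lies 5 mm behind it; x points along the fingers, z is the direction in which the jaws open and shut, and the axes are right-handed (so a half turn about x gives the same grasp; the last joint's range is limited). The gripper opens to 85 mm and grips with 20 to 120 N. Pads are 22 mm wide; open, the fingers measure 114 mm over their backs; the gripper's body (76 mm by 85 mm) begins 54 mm behind the grasp point. The pads swing forward as they close: fully open they stand 13 mm farther back than shut.
Start: joints at [1.087, 0.286, 1.577, -0, 1.279, -0.15], TCP at [0.221, 0.638, 0.245] pointing down, gripper open.
Joint ranges: [-2.77, 2.77], [-0.9, 2.22], [0.21, 2.48], [-1.53, 4.67], [0.24, 2.81], [-2.84, 2.84]. Speed limits (rad/s): [2.79, 2.79, 3.14, 3.14, 3.14, 3.14].

### API

Orientations are given as [roll, pitch, yaw] about the fixed x, y, z axes, in that order (R = Rz(yaw) Ry(pitch) Rx(roll)).
In Python, from bench import readout, eyes, arm gives the robot as it stands.
- The arm moves only by the tool move_arm, never from a script. Its argument "moves" is a list of rows, each an object with "offset": the shift along the tool's x, y, z in mm, a list of three; "dr": the turn, a rotation vector about the tool's x, y, z in units of 5 degrees (1.0 is 5 degrees), a list of three. In form: [{"offset": [dx, dy, dz], "dr": [rx, ry, rz]}, ...]. A call has 1 to 12 rows; each row shifts and turns the commanded pose from where the row before left it, along the tool's axes as they then stand; what a row does not reach is not made up. A row lasts 1/10 s, in which the tool goes at most 50 mm and 8.59 degrees, less where a joint would pass 70% of its speed; a pose out of reach is approached as far as the arm can. A call is refused whole if a number of a shift passes 50 or a number of a turn 1, either way. A call with a gripper value outside its range is refused whole. "hand" is the gripper's target within -1 to 1 (fully open at 1, half-way at 0, shut at -1), set as the call begins (left out, the last holds). The fingers move at their own pace and stop on an object; "newtons" is the grip in N (left out, the last holds). Time passes only in rows, so rows that do not move let the fingers close. It gives the time, the measured TCP pose, the force and the opening at its end, in the units of the state.
- readout.get_obs(): the state, without advancing time (a new reading comes with each control period).
- eyes.get_image(name): name is "side" or "top"; returns the picture (400x640x3 uint8, red, green, blue); there is no depth.
- eyes.camera_params(name): a dict with "intrinsics" (3x3 intrinsics, pixels), "k1" (the pictures are not rectified: a ray, as slopes to the right and down, at radius r is drawn at 1 + k1 r^2 times it, then the intrinsics apply), "view" (4x4, takes a point from world to camera coordinates). Camera axes: x right, y down, z forward; pixel columns grow to the right and rows downward; lengths in m; the calibration is good to about 2 mm. A picture is of the moment at which its call begins. camera_params takes no time and is no camera call.
- arm.sign_off(): hands the job in, once; it reports no verdict.
The state is a dict: "time_s": time; "qpos": joint angles; "qvel": joint speeds; "joint_torque": joint torques, N m; "tcp_pos": TCP position; "eef_rot": TCP orientation; "contact_force": force on the tool from outside, world axes, zero at the start; "wrist_torque": the same for the moment, N m; "opening": opening from 0.0 (shut) to 1.0 (fully open).
Only numpy, scipy, OpenCV 4.12 (cv2) and the standard library are available. Lean on these libraries where they do the work, as an engineer would, in place of code of your own. Each camera call takes 0.05 s, during which the arm holds its last target. There are 200 camera calls.

### The job

Set up the pipe on the grey stepped base, from the bottom up: first set the dark wooden packing block in the outline on the low step, then the short V-block in the middle of that block, then the long V-block in the outline on the raised step, all square to the base with their grooves in line, and last lay the pipe in both grooves with the base midway between its two ends. Let go of everything, and leave the light wooden block, the bearing and the brass elbow where they are.

Things in the scene. Friction and masses are not known exactly. Their poses are not given: they have to be found in the camera images.
- low_pad (a point): Place of the packing block: centre of the 60 (x) by 85 mm (y) rectangle scribed on the low step of the fixed grey base, on its top face, 10 mm above the bench. The base is a plate 90 (x) by 230 mm (y), 10 mm thick, with a raised step on its +y half. x across the base, y along it to the raised step, z up. The base middle is 60 mm from here along +y. The block stands with its long side along y.
- high_pad (a point): Place of the long V-block (groove along y): centre of the 60 (x) by 65 mm (y) rectangle scribed on the raised step of the same base, on its top face, 61 mm above the bench, 51 mm above the low step, 120 mm from low_pad along +y; same axes. The raised step is 80 by 80 mm, centred here.
- block_c (a point): Centre of the dark brown wooden packing block, 50 mm (x) by 75 mm (y) by 51 mm high; stands upright, the point is 25.5 mm above its underside. z up. Grasp across its 50 mm side (x).
- v_short_c (a point): Centre of the short steel V-block, 50 mm wide (x), 30 mm long (y, along the groove), 40 mm high; the point is 20 mm above its underside, at the bottom of the groove. The 90 degree groove in its top is 20 mm deep and 40 mm wide, open upward, runs along y. Grasp across its plain 50 mm flanks (x).
- v_long_c (a point): Centre of the long steel V-block, 50 mm wide (x), 55 mm long (y, along the groove), 40 mm high; otherwise like the short one: point 20 mm above its underside, at the bottom of the groove, groove along y. Grasp across its 50 mm flanks (x).
- pipe_c (a point): Centre, on the axis, of a copper pipe, 26 mm diameter, y along it (either way round), with a brass hexagon union (36 mm across flats, 22 mm long) at each end; 270 mm long in all. On the bench its axis is 18 mm up. Grasp the plain pipe at the middle, across x. In a V-block its axis lies 18.4 mm above the V-block centre; its middle belongs midway between low_pad and high_pad, 38.4 mm above high_pad.
- light_block_c (a point): Bystander: centre of a light-coloured wooden block, 45 x 110 x 32 mm. Not part of the job; leave it alone.
- bearing_1: Bystander: steel ball bearing lying flat, 40 mm across, 12 mm high; origin under its centre. Leave it alone.
- elbow: Bystander: brass pipe elbow lying flat, 62 x 47 x 26 mm; origin under its centre. Leave it alone.
Not all that is in view belongs to the job. What is shaped like the part that bears v_short_c but green or purple is not meant.

How it is judged:
By the outcome, as a careful person would: the job done as asked, in the order asked, and still so for the second after the job is handed in, with the robot touching nothing.
It also fails if it takes over 115 s, if anything falls off the work surface, if the arm or the gripper's body presses on something with over 40 N, if the wrist force passes 120 N, or if a joint passes its speed limit or range.

## Working session

There is one attempt and no reset: what is moved stays moved. The work goes in short steps, Python scripts to look and compute and a tool call to move; the robot and the scene stay as the last step left them, time stands still between calls to the robot, and variables do not carry over. Pictures are saved under pics/ and viewed, about 12 in all and at most 16, crops included, and the job is handed in when it is done.

Besides the shell and the picture viewer there is one more tool, called after "Call:" as name(argument=value, ...) on one line, values as JSON. move_arm: Moves the arm, as the interface text tells. Its arguments: {"type":"object","properties":{"moves":{"type":"array","items":{"type":"object","properties":{"offset":{"type":"array","items":{"type":"number"}},"dr":{"type":"array","items":{"type":"number"}}}}},"hand":{"type":"number"},"newtons":{"type":"number"}},"required":["moves"]}

```bash
ls; mkdir -p pics; python3 - <<'E'
from bench import readout, eyes, arm
import cv2,numpy as np
np.set_printoptions(precision=4,suppress=True)
print(readout.get_obs())
for n in("side","top"):
    im=eyes.get_image(n); cv2.imwrite(f"pics/{n}0.png",im[...,::-1]); print(n,eyes.camera_params(n))
E
```

```text
pics
{'time_s': 0.0, 'qpos': array([ 1.087 ,  0.2872,  1.5782,  0.    ,  1.2786, -0.15  ]), 'qvel': array([ 0.0007,  0.0003, -0.0006,  0.0011, -0.0005,  0.0004]), 'joint_torque': array([ -0.0002, -40.6007, -29.2616,  -0.0002,   0.006 ,   0.    ]), 'tcp_pos': array([0.2208, 0.6372, 0.2439]), 'eef_rot': array([ 2.981 ,  1.5684, -2.0652]), 'contact_force': array([ 1.0205, -0.2876, -0.1616]), 'wrist_torque': array([ 0.0241,  0.0333, -0.04  ]), 'opening': 0.9994227398060326}
side {'intrinsics': array([[362.7388,   0.    , 323.128 ],
       [  0.    , 362.7388, 201.2087],
       [  0.    ,   0.    ,   1.    ]]), 'k1': -0.01002918214176231, 'view': array([[ 0.8899, -0.4561, -0.0003, -0.5147],
       [-0.2385, -0.4649, -0.8526,  0.215 ],
       [ 0.3888,  0.7588, -0.5225,  0.7428],
       [ 0.    ,  0.    ,  0.    ,  1.    ]])}
top {'intrinsics': array([[362.6069,   0.    , 318.4702],
       [  0.    , 362.6069, 197.2554],
       [  0.    ,   0.    ,   1.    ]]), 'k1': -0.017454830498993143, 'view': array([[-0.018 , -0.9998, -0.0071,  0.0101],
       [-0.9893,  0.0188, -0.1449,  0.6193],
       [ 0.145 ,  0.0045, -0.9894,  0.934 ],
       [ 0.    ,  0.    ,  0.    ,  1.    ]])}
```

View pics/side0.png

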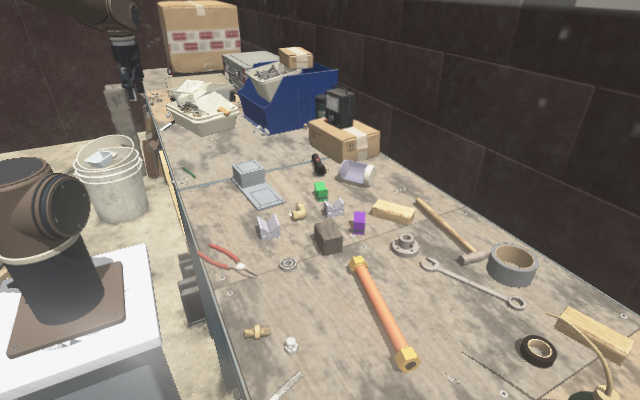

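View pics/top0.png

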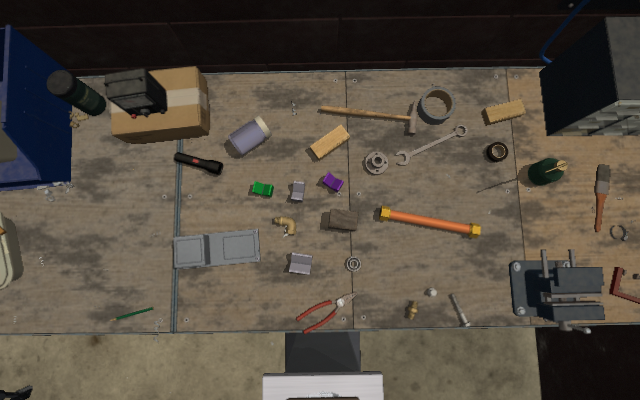

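```bash
cat > h.py <<'E'
import numpy as np, cv2
from bench import readout, eyes, arm
from scipy.spatial.transform import Rotation as Ro
np.set_printoptions(precision=4,suppress=True)
P={n:eyes.camera_params(n) for n in("side","top")}
def cast(n,px,z):
    p=P[n];K=p["intrinsics"];V=p["view"]
    px=np.atleast_2d(np.array(px,float))
    d=(px-[K[0,2],K[1,2]])/[K[0,0],K[1,1]]
    r=np.linalg.norm(d,axis=1,keepdims=True);u=r.copy()
    for _ in range(10):u=r/(1+p["k1"]*u*u)
    s=d*u/np.maximum(r,1e-12)
    R=V[:3,:3];c=-R.T@V[:3,3]
    w=np.c_[s,np.ones(len(s))]@R
    return c+w*((z-c[2])/w[:,2])[:,None]
def proj(n,X):
    p=P[n];K=p["intrinsics"];V=p["view"]
    c=np.atleast_2d(X)@V[:3,:3].T+V[:3,3];s=c[:,:2]/c[:,2:]
    s=s*(1+p["k1"]*(s**2).sum(1,keepdims=True))
    return s*[K[0,0],K[1,1]]+[K[0,2],K[1,2]]
def crop(src,x0,y0,w,h,k,out):
    im=cv2.imread(src)[y0:y0+h,x0:x0+w]
    cv2.imwrite(out,cv2.resize(im,None,fx=k,fy=k,interpolation=cv2.INTER_CUBIC))
def tool(): 
    o=readout.get_obs();return o["tcp_pos"],Ro.from_euler("xyz",o["eef_rot"]).as_matrix(),o
E
python3 - <<'E'
from h import *
crop("pics/top0.png",165,165,200,115,4,"pics/c1.png")
crop("pics/side0.png",225,155,160,115,5,"pics/c2.png")
print(tool()[1])
E
```

```text
[[-0.001  -0.9448  0.3276]
 [-0.0019  0.3276  0.9448]
 [-1.      0.0003 -0.0021]]
```

View pics/c1.png

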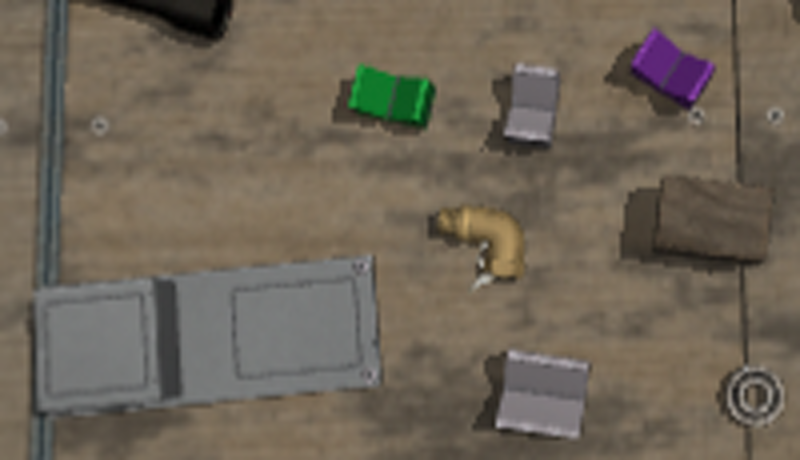

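View pics/c2.png

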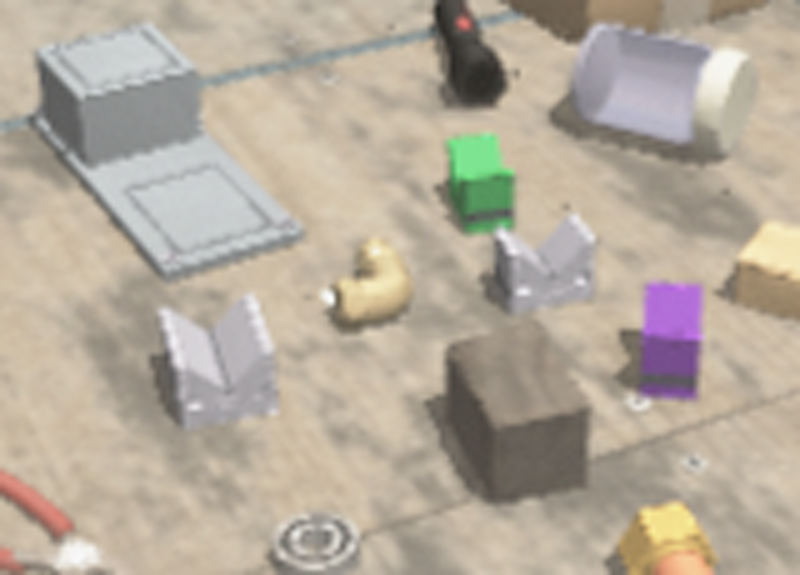

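```bash
cat > m.py <<'E'
from h import *
def fit(name,cp,z,sx,sy,x0=165,y0=165,k=4,cam="top",quiet=False):
    # corners order: (+x,+y),(+x,-y),(-x,-y),(-x,+y)
    px=(np.array(cp,float)+.5)/k-.5+[x0,y0]
    W=cast(cam,px,z)[:,:2]; M=np.array([[sx,sy],[sx,-sy],[-sx,-sy],[-sx,sy]])/2
    c=W.mean(0);H=M.T@(W-c)
    a=np.arctan2(H[0,1]-H[1,0],H[0,0]+H[1,1]);R=np.array([[np.cos(a),-np.sin(a)],[np.sin(a),np.cos(a)]])
    res=W-c-M@R.T
    print(name,c,"yaw deg",np.degrees(a),"rms mm",1e3*np.sqrt((res**2).sum(1).mean()));return c,a
E
python3 - <<'E'
from m import *
hi,_=fit("high",[(47,304),(145,292),(150,387),(50,396)],.061,.06,.065)
lo,_=fit("low",[(232,290),(355,278),(360,365),(238,380)],.010,.06,.085)
d=hi-lo;print("dist",np.linalg.norm(d),"yaw",np.degrees(np.arctan2(-d[0],d[1])))
fit("plate",[(176,275),(373,256),(380,383),(180,402)],.010,.09,.150)
fit("block",[(664,177),(771,188),(764,264),(655,250)],.051,.05,.075)
fit("long",[(508,350),(589,360),(579,438),(496,428)],.04,.05,.055)
fit("short",[(516,63),(558,68),(550,142),(504,137)],.04,.05,.03)
im=cv2.cvtColor(cv2.imread("pics/top0.png"),cv2.COLOR_BGR2HSV)
m=((im[...,1]>130)&(im[...,0]<28)&(im[...,2]>110)).astype(np.uint8); m[:, :370]=0;m[:,490:]=0;m[:195]=0;m[245:]=0
m=cv2.morphologyEx(m,cv2.MORPH_OPEN,np.ones((2,2)))
r=cv2.minAreaRect(cv2.findNonZero(m));b=cv2.boxPoints(r);print(r)
y,x=np.nonzero(m);mu=np.array([x.mean(),y.mean()])
e=cast("top",b,.018)[:,:2];print("pipe",e.mean(0),cast("top",mu,.018)[0,:2],e)
# axis from orange
pts=np.c_[x,y];vx,vy,_,_=cv2.fitLine(pts.astype(np.float32),2,0,.01,.01).ravel()
q=cast("top",[mu,mu+40*np.array([vx,vy])],.018);dd=q[1]-q[0];print("pipe yaw",np.degrees(np.arctan(-dd[0]/dd[1])))
E
```

```text
high [0.4822 0.3391] yaw deg 4.716981639406663 rms mm 0.7155139455069195
low [0.4914 0.2207] yaw deg 4.946160214438614 rms mm 0.8007133416490082
dist 0.11870609393560816 yaw 4.454378728613994
plate [0.4912 0.2339] yaw deg 4.145209745481362 rms mm 6.6165276528418016
block [ 0.5574 -0.0655] yaw deg -7.693356056161656 rms mm 1.4986958611136376
long [0.4449 0.0497] yaw deg -8.278892802090956 rms mm 0.7883745868121194
short [0.6405 0.0551] yaw deg -8.02934108341958 rms mm 0.9733387863825406
((431.6148986816406, 221.016357421875), (100.76255798339844, 10.793623924255371), 10.81387710571289)
pipe [ 0.5515 -0.3106] [ 0.5489 -0.3096] [[ 0.5655 -0.1726]
 [ 0.5948 -0.1795]
 [ 0.5373 -0.4491]
 [ 0.5085 -0.4412]]
pipe yaw -11.997269538618411
```

```bash
cat > plan.py <<'E'
import sys
from h import *
def plan(x,y,z,yaw):
    p,R,o=tool(); g=np.radians(yaw)
    Z=np.array([np.cos(g),np.sin(g),0]); X=np.array([0,0,-1.]); T=np.c_[X,np.cross(Z,X),Z]
    rv=Ro.from_matrix(R.T@T).as_rotvec(degrees=True)/5
    d=1e3*(np.array([x,y,z])-p)
    print("t",o["time_s"],"tcp",p*1e3,"open",round(o["opening"],3),"F",o["contact_force"])
    print("turn units",rv,"| offset in present tool axes",R.T@d,"| after turn",T.T@d)
if __name__=="__main__": plan(*map(float,sys.argv[1:]))
E
python3 plan.py .5574 -.0655 .15 -7.7
```

```text
t 0.1 tcp [220.8656 637.2373 244.0484] open 0.997 F [ 0.2517 -0.5468  0.2414]
turn units [15.7148 -0.023   0.0139] | offset in present tool axes [  95.0646 -548.2379 -553.4782] | after turn [  94.0484 -651.3099  427.657 ]
```

Call:
move_arm(moves=[{"dr": [1,0,0]},{"dr": [1,0,0]},{"dr": [1,0,0]},{"dr": [1,0,0]},{"dr": [1,0,0]},{"dr": [1,0,0]},{"dr": [1,0,0]},{"dr": [1,0,0]},{"dr": [1,0,0]},{"dr": [1,0,0]},{"dr": [1,0,0]},{"dr": [1,0,0]}], hand=1, newtons=60)

```text
invalid input
```

Call:
move_arm(moves=[{"dr": [1,0,0]},{"dr": [1,0,0]},{"dr": [1,0,0]},{"dr": [0.7,0,0]},{"offset": [0,-40,26]},{"offset": [0,-40,26]},{"offset": [0,-40,26]},{"offset": [0,-40,26]},{"offset": [0,-40,26]},{"offset": [0,-40,26]},{"offset": [0,-40,26]},{"offset": [0,-40,26]}])

```text
invalid input
```

Call:
move_arm(moves=[{"offset": [0,-40,26]},{"offset": [0,-40,26]},{"offset": [0,-40,26]},{"offset": [0,-40,26]},{"offset": [0,-40,26]},{"offset": [0,-40,26]},{"offset": [0,-40,26]},{"offset": [0,-40,26]},{},{}])

```text
invalid input
```

```bash
python3 plan.py .5574 -.0655 .025 -7.7
```

```text
t 0.1 tcp [220.8656 637.2373 244.0484] open 0.997 F [ 0.2517 -0.5468  0.2414]
turn units [15.7148 -0.023   0.0139] | offset in present tool axes [ 220.0643 -548.2767 -553.2104] | after turn [ 219.0484 -651.3099  427.657 ]
```

Both keys are apparently required in every row.

Call:
move_arm(moves=[{"offset": [0,0,0],"dr": [1,0,0]},{"offset": [0,0,0],"dr": [1,0,0]},{"offset": [0,0,0],"dr": [1,0,0]},{"offset": [0,0,0],"dr": [1,0,0]},{"offset": [0,0,0],"dr": [1,0,0]},{"offset": [0,0,0],"dr": [1,0,0]},{"offset": [0,0,0],"dr": [1,0,0]},{"offset": [0,0,0],"dr": [1,0,0]},{"offset": [0,0,0],"dr": [1,0,0]},{"offset": [0,0,0],"dr": [1,0,0]},{"offset": [0,0,0],"dr": [1,0,0]},{"offset": [0,0,0],"dr": [1,0,0]}], hand=1, newtons=60)

```text
time_s: 1.3
tcp_pos: [0.221, 0.6374, 0.2445]
eef_rot: [-2.252, 1.569, -2.066]
contact_force: [0.4, -0.2, -0.5]
opening: 0.999
```

Call:
move_arm(moves=[{"offset": [0,0,0],"dr": [1,0,0]},{"offset": [0,0,0],"dr": [1,0,0]},{"offset": [0,0,0],"dr": [1,0,0]},{"offset": [0,0,0],"dr": [0.7,0,0]},{"offset": [0,-40,26],"dr": [0,0,0]},{"offset": [0,-40,26],"dr": [0,0,0]},{"offset": [0,-40,26],"dr": [0,0,0]},{"offset": [0,-40,26],"dr": [0,0,0]},{"offset": [0,-40,26],"dr": [0,0,0]},{"offset": [0,-40,26],"dr": [0,0,0]},{"offset": [0,-40,26],"dr": [0,0,0]},{"offset": [0,-40,26],"dr": [0,0,0]}])

```text
time_s: 2.5
tcp_pos: [0.3849, 0.2911, 0.245]
eef_rot: [-2.437, 1.571, -2.57]
contact_force: [0.3, 1.2, -0.2]
opening: 1.002
```

Call:
move_arm(moves=[{"offset": [0,-40,26],"dr": [0,0,0]},{"offset": [0,-40,26],"dr": [0,0,0]},{"offset": [0,-40,26],"dr": [0,0,0]},{"offset": [0,-40,26],"dr": [0,0,0]},{"offset": [0,-40,26],"dr": [0,0,0]},{"offset": [0,-40,26],"dr": [0,0,0]},{"offset": [0,-40,26],"dr": [0,0,0]},{"offset": [0,-40,26],"dr": [0,0,0]},{"offset": [0,0,0],"dr": [0,0,0]},{"offset": [0,0,0],"dr": [0,0,0]}])

```text
time_s: 3.5
tcp_pos: [0.5483, -0.0527, 0.2445]
eef_rot: [2.814, 1.569, 2.679]
contact_force: [0.2, 0.7, 0.7]
opening: 0.999
```

```bash
python3 plan.py .5574 -.0655 .025 -7.7
```

```text
t 3.5 tcp [548.3141 -52.7038 244.4888] open 0.999 F [0.2455 0.7098 0.7025]
turn units [-0.0116 -0.0212 -0.0072] | offset in present tool axes [219.4613 -11.5908  11.1371] | after turn [219.4888 -11.4634  10.7185]
```

Call:
move_arm(moves=[{"offset": [40,-11.5,11],"dr": [0,0,0]},{"offset": [40,0,0],"dr": [0,0,0]},{"offset": [40,0,0],"dr": [0,0,0]},{"offset": [40,0,0],"dr": [0,0,0]},{"offset": [30,0,0],"dr": [0,0,0]},{"offset": [20,0,0],"dr": [0,0,0]},{"offset": [9.5,0,0],"dr": [0,0,0]},{"offset": [0,0,0],"dr": [0,0,0]},{"offset": [0,0,0],"dr": [0,0,0]}])

```text
time_s: 4.4
tcp_pos: [0.5585, -0.0642, 0.0269]
eef_rot: [-0.106, 1.569, -0.238]
contact_force: [1.1, -0.9, -0.5]
opening: 0.999
```

Call:
move_arm(moves=[{"offset": [0,0,0],"dr": [0,0,0]},{"offset": [0,0,0],"dr": [0,0,0]},{"offset": [0,0,0],"dr": [0,0,0]},{"offset": [0,0,0],"dr": [0,0,0]},{"offset": [0,0,0],"dr": [0,0,0]},{"offset": [0,0,0],"dr": [0,0,0]},{"offset": [0,0,0],"dr": [0,0,0]},{"offset": [0,0,0],"dr": [0,0,0]}], hand=-1, newtons=60)

```text
time_s: 5.2
tcp_pos: [0.559, -0.065, 0.0273]
eef_rot: [-0.143, 1.568, -0.277]
contact_force: [0.0, -0.1, 5.1]
opening: 0.578
```

```bash
python3 plan.py .4916 .2201 .2 4.6
```

```text
t 5.2 tcp [559.0487 -65.0442  27.2648] open 0.578 F [ 0.0067 -0.1432  5.1211]
turn units [-2.4467  0.0273  0.007 ] | offset in present tool axes [-173.0847  273.5972 -104.3085] | after turn [-172.7352  289.635   -44.3632]
```

Call:
move_arm(moves=[{"offset": [-10,0,0],"dr": [0,0,0]},{"offset": [-20,0,0],"dr": [0,0,0]},{"offset": [-30,0,0],"dr": [0,0,0]},{"offset": [-30,0,0],"dr": [0,0,0]},{"offset": [-30,0,0],"dr": [0,0,0]},{"offset": [-20,0,0],"dr": [-0.5,0,0]},{"offset": [-10,0,0],"dr": [-0.5,0,0]},{"offset": [0,0,0],"dr": [-0.5,0,0]},{"offset": [0,0,0],"dr": [-0.5,0,0]},{"offset": [0,0,0],"dr": [-0.45,0,0]},{"offset": [0,15,-2],"dr": [0,0,0]},{"offset": [0,25,-4],"dr": [0,0,0]}])

```text
time_s: 6.4
tcp_pos: [0.5481, -0.025, 0.1755]
eef_rot: [2.727, 1.57, 2.805]
contact_force: [0.8, -0.3, -0.8]
opening: 0.574
```

Call:
move_arm(moves=[{"offset": [0,30,-5],"dr": [0,0,0]},{"offset": [0,30,-5],"dr": [0,0,0]},{"offset": [0,30,-5],"dr": [0,0,0]},{"offset": [0,30,-5],"dr": [0,0,0]},{"offset": [0,30,-5],"dr": [0,0,0]},{"offset": [0,30,-5],"dr": [0,0,0]},{"offset": [0,30,-5],"dr": [0,0,0]},{"offset": [0,25,-3],"dr": [0,0,0]},{"offset": [0,15,0],"dr": [0,0,0]},{"offset": [0,0,0],"dr": [0,0,0]},{"offset": [0,0,0],"dr": [0,0,0]},{"offset": [0,0,0],"dr": [0,0,0]}])

```text
time_s: 7.6
tcp_pos: [0.4908, 0.2201, 0.1757]
eef_rot: [-2.291, 1.57, -2.211]
contact_force: [-0.1, 0.1, -0.1]
opening: 0.579
```

```bash
python3 plan.py .4916 .2201 .0373 4.6
```

```text
t 7.6 tcp [490.7506 220.079  175.6785] open 0.579 F [-0.1433  0.0698 -0.0833]
turn units [-0.0073 -0.0045  0.0051] | offset in present tool axes [138.3782   0.0153   0.9027] | after turn [138.3785  -0.0472   0.8483]
```

Call:
move_arm(moves=[{"offset": [30,0,0.8],"dr": [0,0,0]},{"offset": [30,0,0],"dr": [0,0,0]},{"offset": [30,0,0],"dr": [0,0,0]},{"offset": [20,0,0],"dr": [0,0,0]},{"offset": [15,0,0],"dr": [0,0,0]},{"offset": [6,0,0],"dr": [0,0,0]},{"offset": [0,0,0],"dr": [0,0,0]},{"offset": [0,0,0],"dr": [0,0,0]}])

```text
time_s: 8.4
tcp_pos: [0.4925, 0.2209, 0.0459]
eef_rot: [0.14, 1.569, 0.22]
contact_force: [1.0, 0.4, -0.3]
opening: 0.579
```

```bash
python3 - <<'E'
from h import *
for n in("side","top"): cv2.imwrite(f"pics/{n}1.png",eyes.get_image(n)[...,::-1])
crop("pics/side1.png",215,130,100,90,6,"pics/a.png");crop("pics/top1.png",165,215,110,70,5,"pics/b.png")
a=cv2.imread("pics/a.png");b=cv2.imread("pics/b.png");o=np.zeros((540+350-290,600,3),np.uint8)
a=cv2.resize(a,(400,360));b=cv2.resize(b,(377,240));o=np.zeros((600,400,3),np.uint8);o[:360]=a;o[360:,:377]=b
cv2.imwrite("pics/d1.png",o)
E
python3 plan.py .4916 .2201 .0373 4.6
```

```text
t 8.5 tcp [492.5479 221.148   46.2201] open 0.578 F [ 0.0365  0.2298 -0.7869]
turn units [ 0.0048  0.0306 -0.0042] | offset in present tool axes [ 8.917  -0.9714 -1.0531] | after turn [ 8.9201 -0.9686 -1.0289]
```

View pics/d1.png

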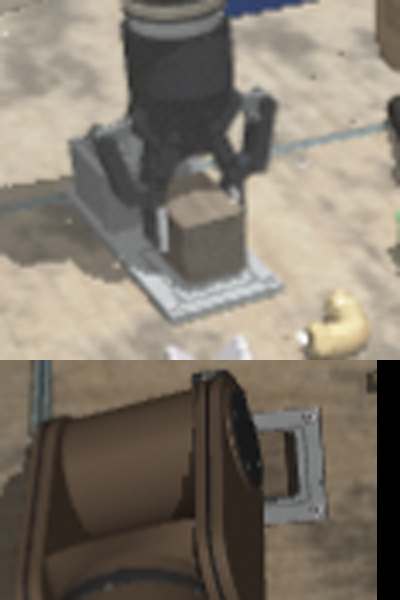

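Call:
move_arm(moves=[{"offset": [4,-1,-1],"dr": [0,0,0]},{"offset": [3,0,0],"dr": [0,0,0]},{"offset": [1,0,0],"dr": [0,0,0]},{"offset": [0.7,0,0],"dr": [0,0,0]},{"offset": [0,0,0],"dr": [0,0,0]},{"offset": [0,0,0],"dr": [0,0,0]}])

```text
time_s: 9.1
tcp_pos: [0.4905, 0.2198, 0.0373]
eef_rot: [-2.801, 1.57, -2.72]
contact_force: [-4.4, -2.2, 7.8]
opening: 0.579
```

```bash
python3 plan.py .4916 .2201 .0373 4.6
```

```text
t 9.1 tcp [490.5228 219.8276  37.305 ] open 0.579 F [-4.4383 -2.2065  7.8417]
turn units [ 0.0065 -0.0124  0.0044] | offset in present tool axes [0.0037 0.1845 1.0957] | after turn [0.005  0.1851 1.0956]
```

Call:
move_arm(moves=[{"offset": [0,0,0],"dr": [0,0,0]},{"offset": [0,0,0],"dr": [0,0,0]},{"offset": [0,0,0],"dr": [0,0,0]},{"offset": [0,0,0],"dr": [0,0,0]},{"offset": [0,0,0],"dr": [0,0,0]},{"offset": [-20,0,0],"dr": [0,0,0]},{"offset": [-30,0,0],"dr": [0,0,0]},{"offset": [-40,0,0],"dr": [0,0,0]},{"offset": [-30,0,0],"dr": [0,0,0]},{"offset": [0,0,0],"dr": [0,0,0]}], hand=1)

```text
time_s: 10.1
tcp_pos: [0.4939, 0.2207, 0.1618]
eef_rot: [0.152, 1.56, 0.233]
contact_force: [0.2, -0.9, 0.7]
opening: 1.0
```

```bash
python3 plan.py .6405 .0551 .1 -8
```

```text
t 10.1 tcp [493.8525 220.7194 161.8422] open 1.0 F [ 0.1981 -0.8766  0.7496]
turn units [ 2.5268  0.1206 -0.0324] | offset in present tool axes [  62.9737 -177.0294  132.116 ] | after turn [  61.8422 -143.5982  168.2701]
```

Call:
move_arm(moves=[{"offset": [0,0,0],"dr": [0.85,0.04,0]},{"offset": [0,0,0],"dr": [0.85,0.04,0]},{"offset": [0,0,0],"dr": [0.83,0.04,0]},{"offset": [0,-28,33],"dr": [0,0,0]},{"offset": [0,-29,34],"dr": [0,0,0]},{"offset": [0,-29,34],"dr": [0,0,0]},{"offset": [0,-29,34],"dr": [0,0,0]},{"offset": [0,-29,34],"dr": [0,0,0]},{"offset": [20,0,0],"dr": [0,0,0]},{"offset": [20,0,0],"dr": [0,0,0]},{"offset": [20,0,0],"dr": [0,0,0]},{"offset": [0,0,0],"dr": [0,0,0]}])

```text
time_s: 11.3
tcp_pos: [0.6339, 0.0536, 0.0895]
eef_rot: [-3.051, 1.551, 3.091]
contact_force: [-0.5, -0.6, -0.8]
opening: 1.005
```

```bash
python3 plan.py .6405 .0551 .021 -8; python3 - <<'E'
from h import *
for n in("side","top"): cv2.imwrite(f"pics/{n}2.png",eyes.get_image(n)[...,::-1])
crop("pics/top2.png",165,220,110,60,7,"pics/c3.png")
E
```

```text
t 11.3 tcp [633.9259  53.6131  89.4645] open 1.005 F [-0.5248 -0.6129 -0.756 ]
turn units [-0.01   -0.2238  0.0202] | offset in present tool axes [68.324   2.514   7.6372] | after turn [68.4645  2.3874  6.3032]
```

View pics/c3.png

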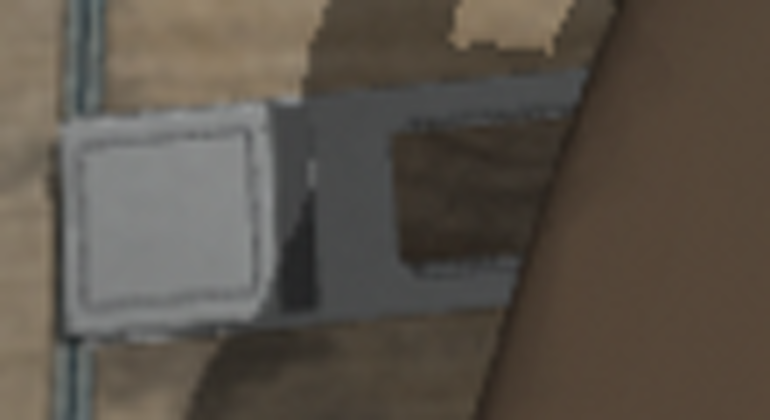

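```bash
python3 - <<'E'
from h import *
crop("pics/side2.png",225,150,70,65,9,"pics/c4.png")
E
```

```text
(no output)
```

View pics/c4.png

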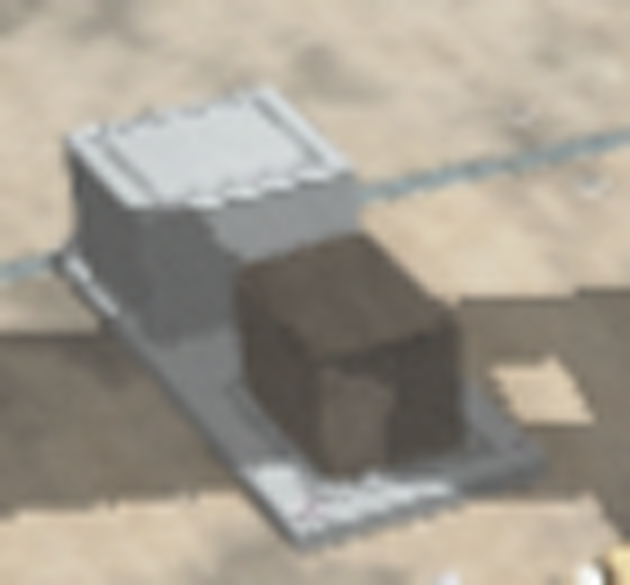

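Call:
move_arm(moves=[{"offset": [25,2,6],"dr": [0,-0.22,0]},{"offset": [0,0,0],"dr": [0,0,0]},{"offset": [0,0,0],"dr": [0,0,0]}])

```text
time_s: 11.7
tcp_pos: [0.6431, 0.055, 0.0702]
eef_rot: [-0.137, 1.562, -0.276]
contact_force: [-1.0, 0.1, -0.4]
opening: 0.999
```

```bash
python3 plan.py .6405 .0551 .021 -8
```

```text
t 11.7 tcp [643.1091  54.9959  70.1597] open 0.999 F [-0.9558  0.1337 -0.4491]
turn units [-0.0007  0.0977  0.0135] | offset in present tool axes [49.136  -0.2025 -3.0174] | after turn [49.1597 -0.26   -2.5982]
```

```bash
python3 - <<'E'
from m import *
k=dict(x0=225,y0=150,k=9,cam="side")
b,_=fit("block",[(365,232),(460,320),(320,360),(237,272)],.061,.05,.075,**k)
s,_=fit("step",[(268,85),(355,178),(135,210),(68,145)],.061,.08,.08,**k)
a=np.radians(4.6);print("block-step in base axes",np.array([[np.cos(a),np.sin(a)],[-np.sin(a),np.cos(a)]])@(b-s)*1e3)
E
```

```text
block [0.4911 0.2184] yaw deg 5.628237729427748 rms mm 2.500598892183614
step [0.4821 0.341 ] yaw deg 2.8265380679059824 rms mm 7.583199043243836
block-step in base axes [  -0.8945 -122.9454]
```

Call:
move_arm(moves=[{"offset": [15,0,-2.5],"dr": [0,0.08,0]},{"offset": [15,0,0],"dr": [0,0,0]},{"offset": [10,0,0],"dr": [0,0,0]},{"offset": [5,0,0],"dr": [0,0,0]},{"offset": [4,0,0],"dr": [0,0,0]},{"offset": [0,0,0],"dr": [0,0,0]},{"offset": [0,0,0],"dr": [0,0,0]},{"offset": [0,0,0],"dr": [0,0,0]}])

```text
time_s: 12.5
tcp_pos: [0.6413, 0.055, 0.0211]
eef_rot: [-0.339, 1.568, -0.48]
contact_force: [-0.3, 0.7, 0.4]
opening: 1.0
```

```bash
python3 plan.py .6405 .0551 .021 -8
```

```text
t 12.5 tcp [641.3288  55.0342  21.129 ] open 1.0 F [-0.3125  0.7185  0.4216]
turn units [-0.0054  0.0348  0.0123] | offset in present tool axes [ 0.1265 -0.0505 -0.8303] | after turn [ 0.129  -0.0502 -0.8299]
```

Call:
move_arm(moves=[{"offset": [0,0,0],"dr": [0,0,0]},{"offset": [0,0,0],"dr": [0,0,0]},{"offset": [0,0,0],"dr": [0,0,0]},{"offset": [0,0,0],"dr": [0,0,0]},{"offset": [0,0,0],"dr": [0,0,0]},{"offset": [0,0,0],"dr": [0,0,0]},{"offset": [0,0,0],"dr": [0,0,0]},{"offset": [0,0,0],"dr": [0,0,0]}], hand=-1)

```text
time_s: 13.3
tcp_pos: [0.6412, 0.0551, 0.021]
eef_rot: [-0.391, 1.568, -0.531]
contact_force: [1.1, -0.3, 3.7]
opening: 0.578
```

```bash
python3 plan.py .6405 .0551 .13 -8
```

```text
t 13.3 tcp [641.2261  55.0537  20.9993] open 0.578 F [ 1.1012 -0.2692  3.7019]
turn units [-0.0052  0.0306  0.0126] | offset in present tool axes [-109.0021   -0.1752   -0.4348] | after turn [-109.0007   -0.0552   -0.7255]
```

Call:
move_arm(moves=[{"offset": [-10,0,0],"dr": [0,0,0]},{"offset": [-20,0,0],"dr": [0,0,0]},{"offset": [-30,0,0],"dr": [0,0,0]},{"offset": [-30,0,0],"dr": [0,0,0]},{"offset": [-30,0,0],"dr": [0,0,0]},{"offset": [-20,0,0],"dr": [-0.5,0,0]},{"offset": [0,0,0],"dr": [-0.5,0,0]},{"offset": [0,0,0],"dr": [-0.5,0,0]},{"offset": [0,0,0],"dr": [-0.5,0,0]},{"offset": [0,0,0],"dr": [-0.5,0,0]},{"offset": [0,0,0],"dr": [0,0,0]},{"offset": [0,0,0],"dr": [0,0,0]}])

```text
time_s: 14.5
tcp_pos: [0.6399, 0.0554, 0.1596]
eef_rot: [-1.774, 1.57, -1.697]
contact_force: [-0.5, 1.3, -2.2]
opening: 0.579
```

```bash
python3 plan.py .4916 .2201 .16 4.6; python3 - <<'E'
from h import *
for n in("side","top"): cv2.imwrite(f"pics/{n}3.png",eyes.get_image(n)[...,::-1])
crop("pics/top3.png",165,215,110,65,7,"pics/c5.png")
E
```

```text
t 14.5 tcp [639.8553  55.3687 159.5623] open 0.579 F [-0.5111  1.3244 -2.2283]
turn units [-0.035  -0.0029  0.0141] | offset in present tool axes [  -0.6197  175.6781 -135.1039] | after turn [  -0.4377  176.0906 -134.5665]
```

View pics/c5.png

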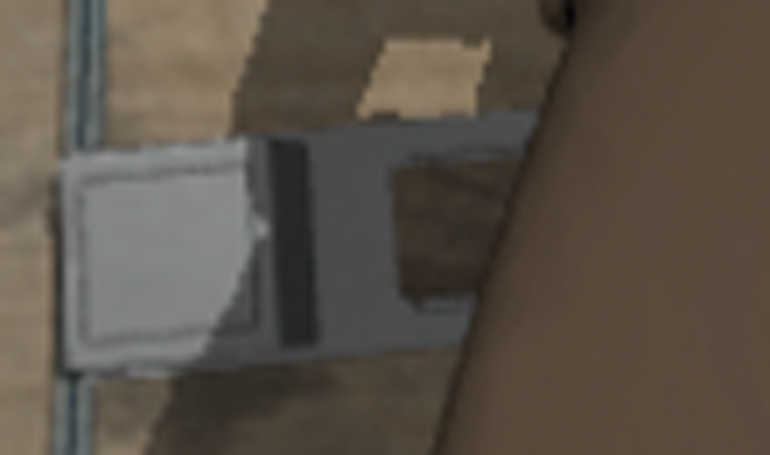

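```bash
python3 - <<'E'
from h import *
a=np.radians(4.6);R=np.array([[np.cos(a),-np.sin(a)],[np.sin(a),np.cos(a)]])
def c(cx,sx,sy,z): return [np.r_[np.array(cx)+R@np.array([i*sx/2,j*sy/2]),z] for i,j in((1,1),(1,-1),(-1,-1),(-1,1))]
lo=(.4916,.2201);hi=(.4820,.3397)
for n,q in(("block",c(lo,.05,.075,.061)),("lowout",c(lo,.06,.085,.01)),("hi",c(hi,.06,.065,.061)),("step",c(hi,.08,.08,.061))):
    print(n,((proj("top",q)-[165,215]+.5)*7-.5).round().tolist(),((proj("side",q)-[225,150]+.5)*9-.5).round().tolist())
w=cast("top",(np.array([(391,163),(402,300)])+.5)/7-.5+[165,215],.061)[:,:2]
print(((w-lo)@R)*1e3)
E
```

```text
block [[386.0, 165.0], [585.0, 146.0], [594.0, 280.0], [394.0, 300.0]] [[368.0, 229.0], [464.0, 320.0], [320.0, 360.0], [230.0, 265.0]]
lowout [[408.0, 158.0], [622.0, 137.0], [634.0, 290.0], [417.0, 311.0]] [[388.0, 350.0], [494.0, 457.0], [326.0, 508.0], [226.0, 395.0]]
hi [[80.0, 182.0], [252.0, 165.0], [261.0, 326.0], [87.0, 343.0]] [[252.0, 102.0], [323.0, 170.0], [161.0, 211.0], [95.0, 140.0]]
step [[59.0, 157.0], [271.0, 136.0], [282.0, 352.0], [68.0, 373.0]] [[269.0, 89.0], [358.0, 171.0], [141.0, 226.0], [60.0, 139.0]]
[[ 25.6602  35.4832]
 [-25.3523  34.4516]]
```

Call:
move_arm(moves=[{"offset": [0,18,-13],"dr": [0,0,0]},{"offset": [0,29,-22],"dr": [0,0,0]},{"offset": [0,29,-22],"dr": [0,0,0]},{"offset": [0,29,-22],"dr": [0,0,0]},{"offset": [0,29,-22],"dr": [0,0,0]},{"offset": [0,25,-20],"dr": [0,0,0]},{"offset": [0,16,-13],"dr": [0,0,0]},{"offset": [10,0,0],"dr": [0,0,0]},{"offset": [20,0,0],"dr": [0,0,0]},{"offset": [15,0,0],"dr": [0,0,0]},{"offset": [10,0,0],"dr": [0,0,0]},{"offset": [5,0,0],"dr": [0,0,0]}])

```text
time_s: 15.8
tcp_pos: [0.493, 0.2185, 0.0982]
eef_rot: [-2.063, 1.569, -1.985]
contact_force: [-1.4, 0.2, -1.8]
opening: 0.574
```

Call:
move_arm(moves=[{"offset": [0,0,0],"dr": [0,0,0]},{"offset": [0,0,0],"dr": [0,0,0]},{"offset": [0,0,0],"dr": [0,0,0]}])

```text
time_s: 16.1
tcp_pos: [0.4942, 0.2193, 0.1009]
eef_rot: [-0.372, 1.567, -0.294]
contact_force: [-0.1, 0.1, -2.5]
opening: 0.576
```

```bash
python3 plan.py .4914 .2193 .082 4.6
```

```text
t 16.1 tcp [494.194  219.287  100.8746] open 0.576 F [-0.1202  0.1341 -2.4576]
turn units [-0.0269  0.0374  0.0146] | offset in present tool axes [18.8651  0.2545 -2.8462] | after turn [18.8746  0.237  -2.784 ]
```

Call:
move_arm(moves=[{"offset": [8,0.2,-2.8],"dr": [0,0,0]},{"offset": [5,0,0],"dr": [0,0,0]},{"offset": [0,0,0],"dr": [0,0,0]},{"offset": [0,0,0],"dr": [0,0,0]},{"offset": [0,0,0],"dr": [0,0,0]},{"offset": [0,0,0],"dr": [0,0,0]}])

```text
time_s: 16.7
tcp_pos: [0.4909, 0.2192, 0.0872]
eef_rot: [-0.611, 1.568, -0.533]
contact_force: [0.1, 0.3, -2.3]
opening: 0.573
```

```bash
python3 plan.py .4914 .2193 .082 4.6
```

```text
t 16.7 tcp [490.8787 219.2291  87.2299] open 0.573 F [ 0.0981  0.3196 -2.33  ]
turn units [-0.025   0.0234  0.0164] | offset in present tool axes [5.2309 0.0375 0.5146] | after turn [5.2299 0.0289 0.5253]
```

Call:
move_arm(moves=[{"offset": [3,0,0.5],"dr": [0,-0.02,0]},{"offset": [1.5,0,0],"dr": [0,0,0]},{"offset": [1,0,0],"dr": [0,0,0]},{"offset": [0,0,0],"dr": [0,0,0]},{"offset": [0,0,0],"dr": [0,0,0]},{"offset": [0,0,0],"dr": [0,0,0]}])

```text
time_s: 17.3
tcp_pos: [0.4911, 0.2192, 0.0816]
eef_rot: [-0.488, 1.567, -0.409]
contact_force: [-2.0, -0.2, -0.2]
opening: 0.574
```

```bash
python3 plan.py .4914 .2193 .082 4.6
```

```text
t 17.3 tcp [491.1018 219.2089  81.6295] open 0.574 F [-2.046  -0.1567 -0.2244]
turn units [-0.0236  0.0347  0.0185] | offset in present tool axes [-0.3697  0.0669  0.3055] | after turn [-0.3705  0.0669  0.3045]
```

Call:
move_arm(moves=[{"offset": [0.3,0,0],"dr": [0,0,0]},{"offset": [0,0,0],"dr": [0,0,0]},{"offset": [0,0,0],"dr": [0,0,0]},{"offset": [0,0,0],"dr": [0,0,0]},{"offset": [0,0,0],"dr": [0,0,0]},{"offset": [0,0,0],"dr": [0,0,0]},{"offset": [-15,0,0],"dr": [0,0,0]},{"offset": [-25,0,0],"dr": [0,0,0]},{"offset": [-30,0,0],"dr": [0,0,0]},{"offset": [-25,0,0],"dr": [0,0,0]},{"offset": [0,0,0],"dr": [0,0,0]},{"offset": [0,0,0],"dr": [0,0,0]}], hand=1)

```text
time_s: 18.5
tcp_pos: [0.4912, 0.2194, 0.1774]
eef_rot: [-0.211, 1.565, -0.133]
contact_force: [-0.5, 0.4, -0.2]
opening: 1.002
```

```bash
python3 plan.py .4449 .0497 .1 -8.3
```

```text
t 18.5 tcp [491.2383 219.4436 177.402 ] open 1.002 F [-0.5223  0.3509 -0.2086]
turn units [2.5558 0.065  0.0065] | offset in present tool axes [  77.2674 -165.5141  -59.8836] | after turn [  77.402  -174.6549  -21.3494]
```

Call:
move_arm(moves=[{"offset": [0,0,0],"dr": [0.85,0.02,0]},{"offset": [0,0,0],"dr": [0.85,0.02,0]},{"offset": [0,0,0],"dr": [0.85,0.02,0]},{"offset": [0,-35,-4],"dr": [0,0,0]},{"offset": [0,-40,-5],"dr": [0,0,0]},{"offset": [0,-40,-5],"dr": [0,0,0]},{"offset": [0,-35,-4],"dr": [0,0,0]},{"offset": [10,-24,-3],"dr": [0,0,0]},{"offset": [25,0,0],"dr": [0,0,0]},{"offset": [25,0,0],"dr": [0,0,0]},{"offset": [15,0,0],"dr": [0,0,0]},{"offset": [0,0,0],"dr": [0,0,0]}])

```text
time_s: 19.7
tcp_pos: [0.4416, 0.0503, 0.0976]
eef_rot: [-2.99, 1.56, -3.135]
contact_force: [-0.0, -0.6, 0.8]
opening: 0.999
```

Call:
move_arm(moves=[{"offset": [0,0,0],"dr": [0,0,0]},{"offset": [0,0,0],"dr": [0,0,0]},{"offset": [0,0,0],"dr": [0,0,0]}])

```text
time_s: 20.0
tcp_pos: [0.4456, 0.0501, 0.1024]
eef_rot: [-1.39, 1.569, -1.534]
contact_force: [0.1, -0.0, 0.4]
opening: 1.001
```

```bash
python3 plan.py .4449 .0497 .021 -8.3;  python3 - <<'E'
from h import *
for n in("side","top"): cv2.imwrite(f"pics/{n}4.png",eyes.get_image(n)[...,::-1])
crop("pics/top4.png",165,205,110,75,7,"pics/c6.png")
E
```

```text
t 20.0 tcp [445.588   50.0928 102.415 ] open 1.001 F [ 0.0624 -0.0091  0.4378]
turn units [0.0083 0.0027 0.0148] | offset in present tool axes [81.4154 -0.3823 -0.6437] | after turn [81.415  -0.488  -0.6241]
```

View pics/c6.png

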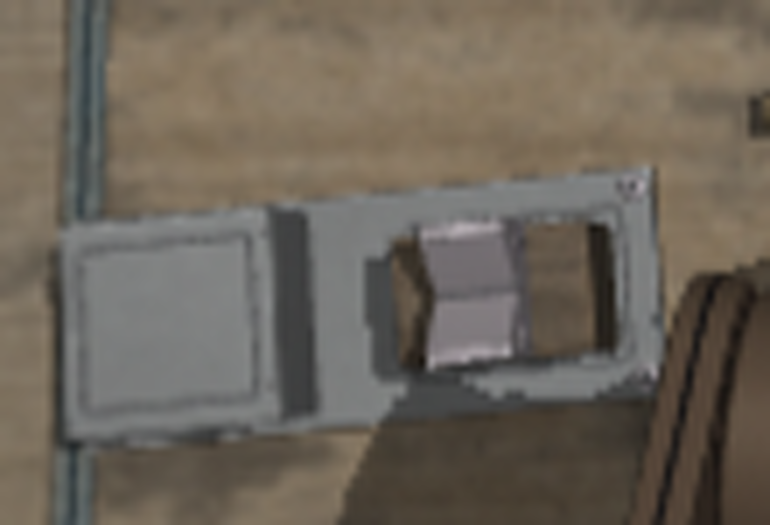

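```bash
python3 - <<'E'
from m import *
k=dict(x0=165,y0=205,k=7)
b,_=fit("block",[(391,236),(588,222),(597,354),(402,370)],.061,.05,.075,**k)
s,_=fit("Vs",[(418,226),(505,219),(516,357),(428,366)],.101,.05,.03,**k)
h,_=fit("hiout",[(80,252),(250,235),(258,400),(85,412)],.061,.06,.065,**k)
g=cast("top",(np.array([(432,298),(517,292)])+.5)/7-.5+[165,205],.081)[:,:2];print("groove",g,np.degrees(np.arctan((g[1]-g[0])[0]/-(g[1]-g[0])[1])) )
a=np.radians(4.6);R=np.array([[np.cos(a),-np.sin(a)],[np.sin(a),np.cos(a)]])
for w in(b,s,h,g.mean(0)):print((w-np.array([.4916,.2201]))@R*1e3)
E
```

```text
block [0.4905 0.2183] yaw deg 3.917140260226408 rms mm 1.1210869541790631
Vs [0.4914 0.2189] yaw deg 4.970598339400562 rms mm 0.8054154848873677
hiout [0.4818 0.3404] yaw deg 3.996818308651573 rms mm 0.5991823567399628
groove [[0.4897 0.2365]
 [0.4913 0.2054]] 3.028071403917059
[-1.1985 -1.6968]
[-0.2878 -1.2093]
[ -0.1279 120.7164]
[-1.0439  0.9095]
```

Call:
move_arm(moves=[{"offset": [25,-0.5,-0.6],"dr": [0,0,0]},{"offset": [25,0,0],"dr": [0,0,0]},{"offset": [15,0,0],"dr": [0,0,0]},{"offset": [10,0,0],"dr": [0,0,0]},{"offset": [6,0,0],"dr": [0,0,0]},{"offset": [0,0,0],"dr": [0,0,0]},{"offset": [0,0,0],"dr": [0,0,0]},{"offset": [0,0,0],"dr": [0,0,0]}])

```text
time_s: 20.9
tcp_pos: [0.4449, 0.0495, 0.0213]
eef_rot: [-1.409, 1.57, -1.553]
contact_force: [-0.1, -0.0, 0.2]
opening: 1.002
```

Call:
move_arm(moves=[{"offset": [0,0,0],"dr": [0,0,0]},{"offset": [0,0,0],"dr": [0,0,0]},{"offset": [0,0,0],"dr": [0,0,0]},{"offset": [0,0,0],"dr": [0,0,0]},{"offset": [0,0,0],"dr": [0,0,0]},{"offset": [0,0,0],"dr": [0,0,0]},{"offset": [0,0,0],"dr": [0,0,0]},{"offset": [0,0,0],"dr": [0,0,0]}], hand=-1)

```text
time_s: 21.7
tcp_pos: [0.4444, 0.0495, 0.0211]
eef_rot: [-2.354, 1.569, -2.498]
contact_force: [-1.6, -0.2, 5.5]
opening: 0.576
```

```bash
python3 plan.py .4449 .0497 .021 -8.3
```

```text
t 21.7 tcp [444.4339  49.5493  21.091 ] open 0.576 F [-1.6118 -0.1584  5.4878]
turn units [ 0.0038 -0.0148  0.0148] | offset in present tool axes [0.0901 0.2164 0.4396] | after turn [0.091  0.2164 0.4394]
```

Call:
move_arm(moves=[{"offset": [-10,0,0],"dr": [0,0,0]},{"offset": [-20,0,0],"dr": [0,0,0]},{"offset": [-30,0,0],"dr": [0,0,0]},{"offset": [-35,0,0],"dr": [0,0,0]},{"offset": [-35,0,0],"dr": [0,0,0]},{"offset": [-30,0,0],"dr": [-0.5,0,0]},{"offset": [-15,0,0],"dr": [-0.5,0,0]},{"offset": [0,0,0],"dr": [-0.5,0,0]},{"offset": [0,0,0],"dr": [-0.5,0,0]},{"offset": [0,0,0],"dr": [-0.55,0,0]},{"offset": [0,0,0],"dr": [0,0,0]},{"offset": [0,0,0],"dr": [0,0,0]}])

```text
time_s: 22.9
tcp_pos: [0.4436, 0.0499, 0.1947]
eef_rot: [-2.954, 1.567, -2.877]
contact_force: [-0.4, 0.6, -4.7]
opening: 0.578
```

```bash
python3 plan.py .4816 .3397 .18 4.6
```

```text
t 22.9 tcp [443.6156  49.8569 194.6895] open 0.578 F [-0.4194  0.5603 -4.7201]
turn units [-0.0354 -0.0403  0.0076] | offset in present tool axes [ 14.2864 286.06    60.2757] | after turn [ 14.6895 285.8632  61.1071]
```

Call:
move_arm(moves=[{"offset": [0,16,3],"dr": [-0.03,-0.04,0]},{"offset": [0,27,6],"dr": [0,0,0]},{"offset": [0,32,7],"dr": [0,0,0]},{"offset": [0,32,7],"dr": [0,0,0]},{"offset": [0,32,7],"dr": [0,0,0]},{"offset": [0,32,7],"dr": [0,0,0]},{"offset": [0,32,7],"dr": [0,0,0]},{"offset": [0,32,7],"dr": [0,0,0]},{"offset": [0,30,6],"dr": [0,0,0]},{"offset": [0,20,4],"dr": [0,0,0]},{"offset": [0,0,0],"dr": [0,0,0]},{"offset": [0,0,0],"dr": [0,0,0]}])

```text
time_s: 24.1
tcp_pos: [0.4818, 0.3387, 0.1944]
eef_rot: [-1.571, 1.569, -1.489]
contact_force: [0.1, -0.5, -4.1]
opening: 0.574
```

Call:
move_arm(moves=[{"offset": [20,0,0],"dr": [0,0,0]},{"offset": [30,0,0],"dr": [0,0,0]},{"offset": [25,0,0],"dr": [0,0,0]},{"offset": [15,0,0],"dr": [0,0,0]},{"offset": [10,0,0],"dr": [0,0,0]},{"offset": [0,0,0],"dr": [0,0,0]},{"offset": [0,0,0],"dr": [0,0,0]},{"offset": [0,0,0],"dr": [0,0,0]},{"offset": [0,0,0],"dr": [0,0,0]}])

```text
time_s: 25.0
tcp_pos: [0.4832, 0.3391, 0.0967]
eef_rot: [-0.009, 1.567, 0.071]
contact_force: [1.4, -0.7, -3.7]
opening: 0.574
```

```bash
python3 plan.py .4816 .3397 .082 4.6
```

```text
t 25.0 tcp [483.2433 339.1264  96.7319] open 0.574 F [ 1.3569 -0.7092 -3.6828]
turn units [0.0062 0.0463 0.0004] | offset in present tool axes [14.7253  0.705  -1.6512] | after turn [14.7319  0.7035 -1.592 ]
```

Call:
move_arm(moves=[{"offset": [6,0.7,-1.5],"dr": [0,0.02,0]},{"offset": [3,0,0],"dr": [0,0,0]},{"offset": [0,0,0],"dr": [0,0,0]},{"offset": [0,0,0],"dr": [0,0,0]},{"offset": [0,0,0],"dr": [0,0,0]},{"offset": [0,0,0],"dr": [0,0,0]}])

```text
time_s: 25.6
tcp_pos: [0.481, 0.3393, 0.0864]
eef_rot: [-1.464, 1.57, -1.384]
contact_force: [-0.5, -0.6, -4.7]
opening: 0.575
```

```bash
python3 plan.py .4816 .3397 .082 4.6
```

```text
t 25.6 tcp [480.9977 339.2997  86.3984] open 0.575 F [-0.5216 -0.571  -4.7236]
turn units [0.0045 0.001  0.0095] | offset in present tool axes [4.3981 0.3541 0.6322] | after turn [4.3984 0.3507 0.6325]
```

Call:
move_arm(moves=[{"offset": [2,0.3,0.5],"dr": [0,0,0]},{"offset": [1.5,0,0],"dr": [0,0,0]},{"offset": [1.2,0,0],"dr": [0,0,0]},{"offset": [0,0,0],"dr": [0,0,0]},{"offset": [0,0,0],"dr": [0,0,0]},{"offset": [0,0,0],"dr": [0,0,0]}])

```text
time_s: 26.2
tcp_pos: [0.4814, 0.3396, 0.0822]
eef_rot: [-1.804, 1.57, -1.723]
contact_force: [-2.1, -1.7, 2.5]
opening: 0.575
```

```bash
python3 plan.py .4816 .3397 .082 4.6
```

```text
t 26.2 tcp [481.4024 339.5852  82.1639] open 0.575 F [-2.0993 -1.6732  2.4673]
turn units [ 0.0062 -0.0029  0.0122] | offset in present tool axes [0.1638 0.0986 0.2063] | after turn [0.1639 0.0986 0.2062]
```

Call:
move_arm(moves=[{"offset": [0,0,0],"dr": [0,0,0]},{"offset": [0,0,0],"dr": [0,0,0]},{"offset": [0,0,0],"dr": [0,0,0]},{"offset": [0,0,0],"dr": [0,0,0]},{"offset": [0,0,0],"dr": [0,0,0]},{"offset": [0,0,0],"dr": [0,0,0]},{"offset": [-15,0,0],"dr": [0,0,0]},{"offset": [-25,0,0],"dr": [0,0,0]},{"offset": [-40,0,0],"dr": [0,0,0]},{"offset": [-30,0,0],"dr": [0,0,0]},{"offset": [0,0,0],"dr": [0,0,0]},{"offset": [0,0,0],"dr": [0,0,0]}], hand=1)

```text
time_s: 27.4
tcp_pos: [0.4819, 0.34, 0.1935]
eef_rot: [0.062, 1.568, 0.143]
contact_force: [-1.5, 0.1, -0.4]
opening: 1.0
```

```bash
python3 plan.py .5505 -.310 .08 -12
```

```text
t 27.4 tcp [481.8895 339.9843 193.5373] open 1.0 F [-1.4511  0.0821 -0.3566]
turn units [ 3.3262  0.0318 -0.0067] | offset in present tool axes [ 113.4669 -653.4218   15.5869] | after turn [ 113.5373 -621.5156  202.2505]
```

Call:
move_arm(moves=[{"offset": [0,0,0],"dr": [0.83,0,0]},{"offset": [0,0,0],"dr": [0.83,0,0]},{"offset": [0,0,0],"dr": [0.83,0,0]},{"offset": [0,0,0],"dr": [0.83,0,0]},{"offset": [0,-38,12.4],"dr": [0,0,0]},{"offset": [0,-39,12.7],"dr": [0,0,0]},{"offset": [0,-39,12.7],"dr": [0,0,0]},{"offset": [0,-39,12.7],"dr": [0,0,0]},{"offset": [0,-39,12.7],"dr": [0,0,0]},{"offset": [0,-39,12.7],"dr": [0,0,0]},{"offset": [0,-39,12.7],"dr": [0,0,0]},{"offset": [0,-39,12.7],"dr": [0,0,0]}])

```text
time_s: 28.6
tcp_pos: [0.5147, 0.013, 0.1902]
eef_rot: [-2.823, 1.568, -3.032]
contact_force: [0.4, -0.1, -0.4]
opening: 1.0
```

Call:
move_arm(moves=[{"offset": [0,-39,12.7],"dr": [0,0,0]},{"offset": [0,-39,12.7],"dr": [0,0,0]},{"offset": [0,-39,12.7],"dr": [0,0,0]},{"offset": [0,-39,12.7],"dr": [0,0,0]},{"offset": [0,-39,12.7],"dr": [0,0,0]},{"offset": [0,-39,12.7],"dr": [0,0,0]},{"offset": [20,-39,12.7],"dr": [0,0,0]},{"offset": [30,-37,12],"dr": [0,0,0]},{"offset": [30,0,0],"dr": [0,0,0]},{"offset": [0,0,0],"dr": [0,0,0]},{"offset": [0,0,0],"dr": [0,0,0]},{"offset": [0,0,0],"dr": [0,0,0]}])

```text
time_s: 29.8
tcp_pos: [0.551, -0.3095, 0.1136]
eef_rot: [-0.767, 1.568, -0.975]
contact_force: [-0.8, 0.6, 0.2]
opening: 1.001
```

```bash
python3 plan.py .5505 -.310 .017 -12;  python3 - <<'E'
from h import *
for n in("side","top"): cv2.imwrite(f"pics/{n}5.png",eyes.get_image(n)[...,::-1])
crop("pics/top5.png",165,205,110,75,7,"pics/c7.png")
crop("pics/top0.png",370,190,120,60,6,"pics/c8.png")
E
```

```text
t 29.8 tcp [ 551.0046 -309.5062  113.6172] open 1.001 F [-0.7641  0.5982  0.2297]
turn units [0.0166 0.0205 0.0197] | offset in present tool axes [96.6172 -0.4208 -0.5645] | after turn [96.6172 -0.5879 -0.3909]
```

View pics/c7.png

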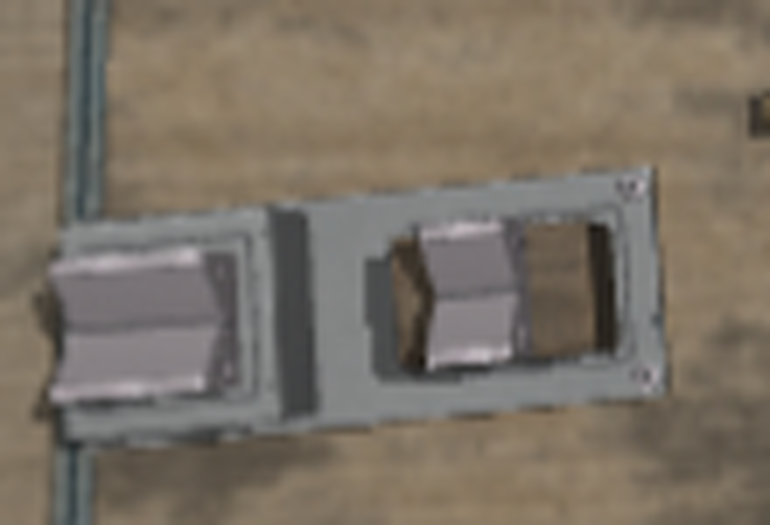

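View pics/c8.png

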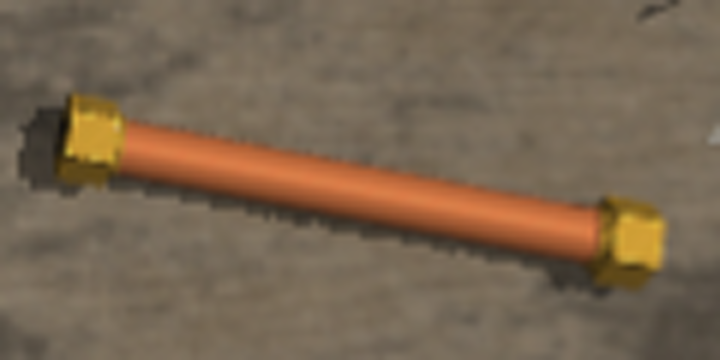

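```bash
python3 - <<'E'
from m import *
px=(np.array([(98,137),(637,240)])+.5)/6-.5+[370,190]
w=cast("top",px,.036);d=w[0]-w[1];print(w.mean(0),np.linalg.norm(d),np.degrees(np.arctan2(-d[0],d[1])))
k=dict(x0=165,y0=205,k=7)
s,_=fit("Vs",[(418,226),(505,219),(516,357),(428,366)],.101,.05,.03,**k)
l,_=fit("Vl",[(50,265),(201,249),(210,389),(57,402)],.101,.05,.055,**k)
g=cast("top",(np.array([(66,334),(220,321)])+.5)/7-.5+[165,205],.081)[:,:2]
g2=cast("top",(np.array([(432,298),(517,292)])+.5)/7-.5+[165,205],.081)[:,:2]
a=np.radians(4.6);R=np.array([[np.cos(a),-np.sin(a)],[np.sin(a),np.cos(a)]])
for w in(s,l,*g,*g2):print((w-np.array([.4916,.2201]))@R*1e3)
d=l-s;print("axis yaw",np.degrees(np.arctan2(-d[0],d[1])))
E
```

```text
[ 0.5502 -0.3031  0.036 ] 0.24520203393949383 -12.01067745742663
Vs [0.4914 0.2189] yaw deg 4.970598339400562 rms mm 0.8054154848873677
Vl [0.4813 0.3398] yaw deg 4.846953879073871 rms mm 0.5292365508668294
[-0.2878 -1.2093]
[ -0.6994 120.164 ]
[ -0.6581 151.098 ]
[-1.4079 94.4463]
[-0.6164 16.4873]
[ -1.4714 -14.6682]
axis yaw 4.794282561402323
```

```bash
python3 - <<'E'
from h import *
crop("pics/side0.png",335,245,100,130,4.5,"pics/c9.png")
a=np.radians(-12)
u=np.array([-np.sin(a),np.cos(a)]);n=np.array([np.cos(a),np.sin(a)])
for cy in(-.3031,-.307):
  for s in(1,-1):
    q=[np.r_[np.array([.5502,cy])+s*u*t+n*w,.036] for t in(.135,.113) for w in(-.0104,.0104)]
    print(cy,s,((proj("side",q)-[335,245]+.5)*4.5-.5).round().tolist(),((proj("top",q)-[370,190]+.5)*6-.5).round().tolist())
E
```

```text
-0.3031 1 [[84.0, 59.0], [123.0, 52.0], [99.0, 88.0], [139.0, 80.0]] [[67.0, 154.0], [75.0, 109.0], [115.0, 164.0], [123.0, 119.0]]
-0.3031 -1 [[327.0, 526.0], [379.0, 513.0], [301.0, 476.0], [351.0, 463.0]] [[662.0, 268.0], [667.0, 222.0], [613.0, 259.0], [619.0, 213.0]]
-0.307 1 [[88.0, 64.0], [127.0, 57.0], [103.0, 92.0], [143.0, 85.0]] [[76.0, 154.0], [83.0, 109.0], [124.0, 164.0], [131.0, 118.0]]
-0.307 -1 [[334.0, 535.0], [386.0, 521.0], [307.0, 484.0], [358.0, 471.0]] [[670.0, 268.0], [676.0, 222.0], [622.0, 259.0], [628.0, 213.0]]
```

View pics/c9.png

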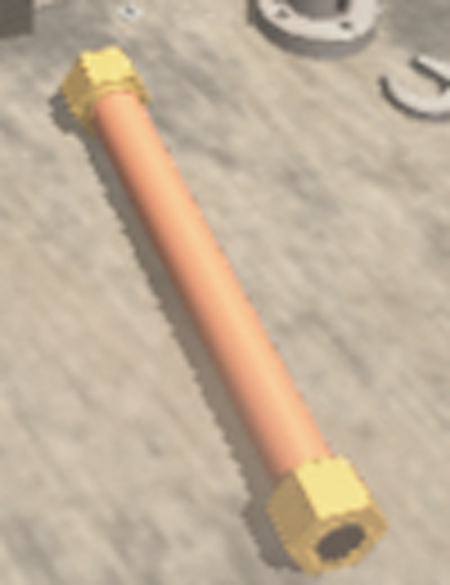

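```bash
python3 plan.py .5502 -.303 .017 -12
```

```text
t 29.9 tcp [ 551.3891 -309.6928  114.4079] open 1.007 F [-0.1325  0.1464  0.202 ]
turn units [0.0198 0.0366 0.0286] | offset in present tool axes [97.3832  6.5471 -2.8545] | after turn [97.4079  6.2993 -2.5546]
```

Call:
move_arm(moves=[{"offset": [25,6.3,-2.5],"dr": [0,0,0]},{"offset": [25,0,0],"dr": [0,0,0]},{"offset": [20,0,0],"dr": [0,0,0]},{"offset": [12,0,0],"dr": [0,0,0]},{"offset": [8,0,0],"dr": [0,0,0]},{"offset": [4,0,0],"dr": [0,0,0]},{"offset": [0,0,0],"dr": [0,0,0]},{"offset": [0,0,0],"dr": [0,0,0]},{"offset": [0,0,0],"dr": [0,0,0]},{"offset": [0,0,0],"dr": [0,0,0]}])

```text
time_s: 30.9
tcp_pos: [0.5495, -0.3036, 0.0189]
eef_rot: [-0.904, 1.569, -1.113]
contact_force: [0.5, -0.1, -0.2]
opening: 1.0
```

```bash
python3 plan.py .5502 -.303 .017 -12
```

```text
t 30.9 tcp [ 549.4997 -303.5712   18.8996] open 1.0 F [ 0.4733 -0.0561 -0.243 ]
turn units [0.0051 0.0137 0.0174] | offset in present tool axes [1.8992 0.707  0.5643] | after turn [1.8996 0.7043 0.5662]
```

Good; grip firmly (gentler half-close is unnecessary for a centred pipe).

Call:
move_arm(moves=[{"offset": [2,0.7,0.5],"dr": [0,0,0]},{"offset": [0,0,0],"dr": [0,0,0]},{"offset": [0,0,0],"dr": [0,0,0]},{"offset": [0,0,0],"dr": [0,0,0]},{"offset": [0,0,0],"dr": [0,0,0]},{"offset": [0,0,0],"dr": [0,0,0]},{"offset": [0,0,0],"dr": [0,0,0]},{"offset": [0,0,0],"dr": [0,0,0]},{"offset": [0,0,0],"dr": [0,0,0]},{"offset": [0,0,0],"dr": [0,0,0]},{"offset": [0,0,0],"dr": [0,0,0]}], hand=-1, newtons=80)

```text
time_s: 32.0
tcp_pos: [0.5498, -0.3028, 0.0164]
eef_rot: [-1.377, 1.57, -1.586]
contact_force: [-1.5, 1.4, 4.6]
opening: 0.279
```

```bash
python3 plan.py .5502 -.303 .017 -12
```

```text
t 32.0 tcp [ 549.8479 -302.7502   16.4424] open 0.279 F [-1.5438  1.3549  4.6495]
turn units [0.0053 0.0024 0.0123] | offset in present tool axes [-0.5573 -0.1719  0.3963] | after turn [-0.5576 -0.1711  0.3963]
```

Call:
move_arm(moves=[{"offset": [-5,0,0],"dr": [0,0,0]},{"offset": [-10,0,0],"dr": [0,0,0]},{"offset": [-20,0,0],"dr": [0,0,0]},{"offset": [-30,0,0],"dr": [0,0,0]},{"offset": [-40,0,0],"dr": [0,0,0]},{"offset": [-40,0,0],"dr": [0,0,0]},{"offset": [-30,0,0],"dr": [0,0,0]},{"offset": [-15,0,0],"dr": [0,0,0]},{"offset": [0,0,0],"dr": [0,0,0]},{"offset": [0,0,0],"dr": [0,0,0]},{"offset": [0,0,0],"dr": [0,0,0]}])

```text
time_s: 33.1
tcp_pos: [0.5485, -0.3015, 0.2028]
eef_rot: [2.838, 1.566, 2.629]
contact_force: [-0.0, 0.1, -3.7]
opening: 0.279
```

```bash
python3 plan.py .4864 .2796 .207 4.7
```

```text
t 33.1 tcp [ 548.5058 -301.5044  202.8357] open 0.279 F [-0.0374  0.0571 -3.6851]
turn units [-3.3357 -0.0529 -0.0255] | offset in present tool axes [  -2.4297  555.5662 -181.3756] | after turn [ -4.1643 584.2393 -14.2821]
```

Call:
move_arm(moves=[{"offset": [0,0,0],"dr": [-0.35,0,0]},{"offset": [0,0,0],"dr": [-0.6,-0.03,0]},{"offset": [0,0,0],"dr": [-0.6,0,0]},{"offset": [0,0,0],"dr": [-0.6,0,0]},{"offset": [0,0,0],"dr": [-0.6,0,0]},{"offset": [0,0,0],"dr": [-0.4,0,0]},{"offset": [0,0,0],"dr": [-0.18,0,0]},{"offset": [0,15,0],"dr": [0,0,0]},{"offset": [0,25,-1],"dr": [0,0,0]},{"offset": [0,30,-1],"dr": [0,0,0]},{"offset": [0,34,-1],"dr": [0,0,0]},{"offset": [0,34,-1],"dr": [0,0,0]}])

```text
time_s: 34.3
tcp_pos: [0.5337, -0.163, 0.2051]
eef_rot: [-0.123, 1.57, -0.042]
contact_force: [1.7, 0.0, -2.9]
opening: 0.277
```

Call:
move_arm(moves=[{"offset": [0,34,-1],"dr": [0,0,0]},{"offset": [0,34,-1],"dr": [0,0,0]},{"offset": [0,34,-1],"dr": [0,0,0]},{"offset": [0,34,-1],"dr": [0,0,0]},{"offset": [0,34,-1],"dr": [0,0,0]},{"offset": [0,34,-1],"dr": [0,0,0]},{"offset": [0,34,-1],"dr": [0,0,0]},{"offset": [0,34,-1],"dr": [0,0,0]},{"offset": [0,34,-1],"dr": [0,0,0]},{"offset": [0,34,-1],"dr": [0,0,0]},{"offset": [0,34,0],"dr": [0,0,0]},{"offset": [0,34,0],"dr": [0,0,0]}])

```text
time_s: 35.5
tcp_pos: [0.4898, 0.2425, 0.2047]
eef_rot: [-0.895, 1.569, -0.814]
contact_force: [0.3, -1.0, -3.9]
opening: 0.273
```

Call:
move_arm(moves=[{"offset": [0,22,0],"dr": [0,0,0]},{"offset": [0,10,0],"dr": [0,0,0]},{"offset": [0,0,0],"dr": [0,0,0]},{"offset": [0,0,0],"dr": [0,0,0]},{"offset": [0,0,0],"dr": [0,0,0]},{"offset": [0,0,0],"dr": [0,0,0]}])

```text
time_s: 36.1
tcp_pos: [0.4889, 0.2715, 0.2052]
eef_rot: [-0.648, 1.568, -0.568]
contact_force: [-0.4, -0.5, -4.9]
opening: 0.276
```

```bash
python3 plan.py .4863 .2798 .145 4.7
```

```text
t 36.1 tcp [488.9405 271.4803 205.2284] open 0.276 F [-0.3985 -0.509  -4.8926]
turn units [-0.0226  0.0263  0.0199] | offset in present tool axes [60.2088  8.6088 -2.1049] | after turn [60.2284  8.5081 -1.9499]
```

Call:
move_arm(moves=[{"offset": [15,8.5,-2],"dr": [0,0,0]},{"offset": [20,0,0],"dr": [0,0,0]},{"offset": [15,0,0],"dr": [0,0,0]},{"offset": [10,0,0],"dr": [0,0,0]},{"offset": [0,0,0],"dr": [0,0,0]},{"offset": [0,0,0],"dr": [0,0,0]},{"offset": [0,0,0],"dr": [0,0,0]},{"offset": [0,0,0],"dr": [0,0,0]}])

```text
time_s: 36.9
tcp_pos: [0.4869, 0.2809, 0.1464]
eef_rot: [-0.216, 1.566, -0.134]
contact_force: [-0.4, -0.4, -2.6]
opening: 0.279
```

```bash
python3 plan.py .4863 .2798 .0978 4.7;python3 - <<'E'
from h import *
for n in("side","top"): cv2.imwrite(f"pics/{n}6.png",eyes.get_image(n)[...,::-1])
a=cv2.resize(cv2.imread("pics/side6.png")[100:220,205:325],None,fx=4,fy=4,interpolation=2)
b=cv2.resize(cv2.imread("pics/top6.png")[205:285,125:285],None,fx=2,fy=2,interpolation=2)
o=np.zeros((480,800,3),np.uint8);o[:,:480]=a;o[:160,480:]=b;cv2.imwrite("pics/d2.png",o)
E
```

```text
t 36.9 tcp [486.9229 280.9161 146.3722] open 0.279 F [-0.449  -0.4241 -2.5909]
turn units [-0.0056  0.0512  0.0113] | offset in present tool axes [48.5696 -1.014  -0.9289] | after turn [48.5722 -1.0613 -0.7122]
```

View pics/d2.png

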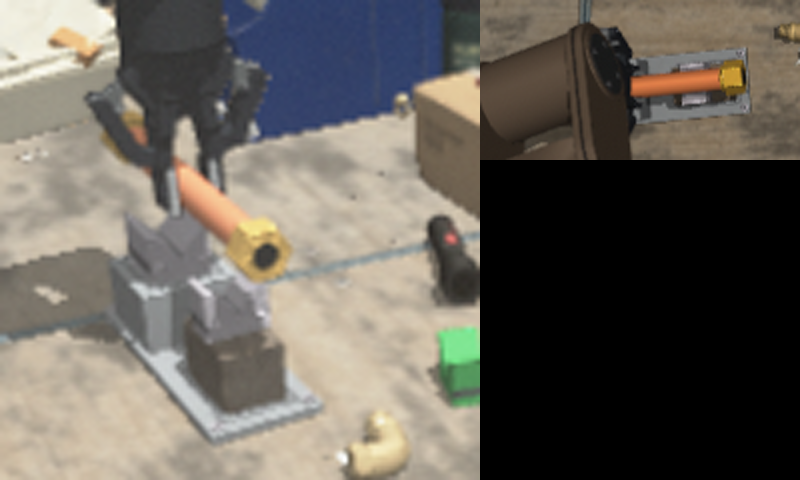

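Pipe is held level above both grooves and lines up. Lower to just above contact, then slowly.

Call:
move_arm(moves=[{"offset": [15,-1,-0.7],"dr": [0,0,0]},{"offset": [12,0,0],"dr": [0,0,0]},{"offset": [8,0,0],"dr": [0,0,0]},{"offset": [5,0,0],"dr": [0,0,0]},{"offset": [3,0,0],"dr": [0,0,0]},{"offset": [0,0,0],"dr": [0,0,0]},{"offset": [0,0,0],"dr": [0,0,0]},{"offset": [0,0,0],"dr": [0,0,0]},{"offset": [0,0,0],"dr": [0,0,0]}])

```text
time_s: 37.9
tcp_pos: [0.486, 0.2797, 0.1027]
eef_rot: [-0.37, 1.567, -0.288]
contact_force: [0.3, 0.2, -3.5]
opening: 0.279
```

```bash
python3 plan.py .4863 .2798 .0978 4.7
```

```text
t 37.9 tcp [486.0095 279.7031 102.731 ] open 0.279 F [ 0.2923  0.2006 -3.4856]
turn units [-0.0047  0.0379  0.0147] | offset in present tool axes [4.9318 0.0792 0.2811] | after turn [4.931  0.0727 0.2974]
```

Call:
move_arm(moves=[{"offset": [2,0,0],"dr": [0,0,0]},{"offset": [1.5,0,0],"dr": [0,0,0]},{"offset": [1,0,0],"dr": [0,0,0]},{"offset": [0,0,0],"dr": [0,0,0]},{"offset": [0,0,0],"dr": [0,0,0]},{"offset": [0,0,0],"dr": [0,0,0]}])

```text
time_s: 38.5
tcp_pos: [0.4861, 0.2797, 0.098]
eef_rot: [-0.329, 1.567, -0.247]
contact_force: [1.2, 0.5, -3.1]
opening: 0.275
```

```bash
python3 plan.py .4863 .2798 .0978 4.7
```

```text
t 38.5 tcp [486.116  279.6915  97.987 ] open 0.275 F [ 1.1825  0.4928 -3.0612]
turn units [-0.0074  0.04    0.0137] | offset in present tool axes [0.1875 0.0934 0.1916] | after turn [0.187  0.0931 0.1923]
```

Call:
move_arm(moves=[{"offset": [0.6,0,0],"dr": [0,0,0]},{"offset": [0,0,0],"dr": [0,0,0]},{"offset": [0,0,0],"dr": [0,0,0]},{"offset": [0,0,0],"dr": [0,0,0]}])

```text
time_s: 38.9
tcp_pos: [0.4862, 0.2797, 0.0978]
eef_rot: [-0.343, 1.567, -0.261]
contact_force: [0.2, -0.6, 1.5]
opening: 0.28
```

Contact (the payload's −3.5 N has gone to +1.5 N). Release slowly via a partial opening, then open and rise.

Call:
move_arm(moves=[{"offset": [0,0,0],"dr": [0,0,0]},{"offset": [0,0,0],"dr": [0,0,0]},{"offset": [0,0,0],"dr": [0,0,0]},{"offset": [0,0,0],"dr": [0,0,0]},{"offset": [0,0,0],"dr": [0,0,0]}], hand=-0.2)

```text
time_s: 39.4
tcp_pos: [0.4856, 0.2796, 0.097]
eef_rot: [-0.664, 1.568, -0.583]
contact_force: [-0.5, 0.1, -0.3]
opening: 0.406
```

Call:
move_arm(moves=[{"offset": [0,0,0],"dr": [0,0,0]},{"offset": [0,0,0],"dr": [0,0,0]},{"offset": [0,0,0],"dr": [0,0,0]},{"offset": [0,0,0],"dr": [0,0,0]},{"offset": [0,0,0],"dr": [0,0,0]},{"offset": [-10,0,0],"dr": [0,0,0]},{"offset": [-20,0,0],"dr": [0,0,0]},{"offset": [-30,0,0],"dr": [0,0,0]},{"offset": [-40,0,0],"dr": [0,0,0]},{"offset": [-40,0,0],"dr": [0,0,0]},{"offset": [0,0,0],"dr": [0,0,0]},{"offset": [0,0,0],"dr": [0,0,0]}], hand=1)

```text
time_s: 40.6
tcp_pos: [0.486, 0.28, 0.2394]
eef_rot: [-0.082, 1.565, -0.0]
contact_force: [-0.5, 0.0, -0.4]
opening: 1.0
```

Call:
move_arm(moves=[{"offset": [0,-30,0],"dr": [0,0,0]},{"offset": [0,-40,0],"dr": [0,0,0]},{"offset": [0,-40,0],"dr": [0,0,0]},{"offset": [0,-40,0],"dr": [0,0,0]},{"offset": [0,-40,0],"dr": [0,0,0]},{"offset": [0,-40,0],"dr": [0,0,0]},{"offset": [0,-40,0],"dr": [0,0,0]},{"offset": [0,-40,0],"dr": [0,0,0]},{"offset": [0,-40,0],"dr": [0,0,0]},{"offset": [0,-40,0],"dr": [0,0,0]},{"offset": [0,0,0],"dr": [0,0,0]},{"offset": [0,0,0],"dr": [0,0,0]}])

```text
time_s: 41.8
tcp_pos: [0.5162, -0.1092, 0.2359]
eef_rot: [2.441, 1.57, 2.52]
contact_force: [0.6, 0.4, -1.2]
opening: 0.997
```

```bash
python3 - <<'E'
from h import *
for n in("side","top"): cv2.imwrite(f"pics/{n}7.png",eyes.get_image(n)[...,::-1])
a=cv2.resize(cv2.imread("pics/side7.png")[120:220,215:315],None,fx=3,fy=3,interpolation=2)
b=cv2.resize(cv2.imread("pics/top7.png")[205:280,140:273],None,fx=6,fy=6,interpolation=2)[:450,:798]
o=np.zeros((600,800,3),np.uint8);o[:300,:300]=a
b=cv2.resize(cv2.imread("pics/top7.png")[220:270,140:273],None,fx=6,fy=6,interpolation=2);o[300:,:798]=b
o[:300,300:780]=cv2.resize(cv2.imread("pics/top7.png"),(480,300));cv2.imwrite("pics/d3.png",o)
print(readout.get_obs()["time_s"])
E
```

```text
41.9
```

View pics/d3.png

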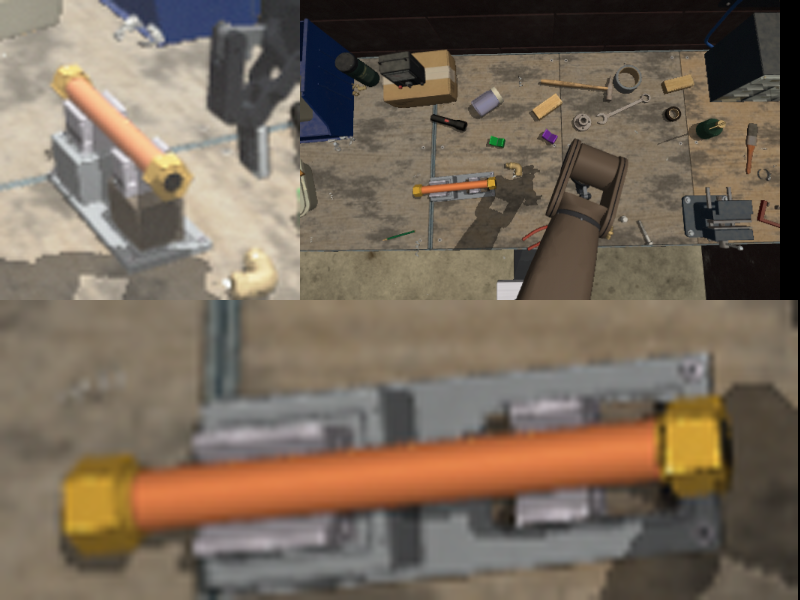

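```bash
python3 - <<'E'
from h import *
px=(np.array([(97,206),(693,148)])+.5)/6-.5+[140,220]
w=cast("top",px,.1174)[:,:2];d=w[0]-w[1]
a=np.radians(4.7);R=np.array([[np.cos(a),-np.sin(a)],[np.sin(a),np.cos(a)]])
print(w.mean(0),np.linalg.norm(d),np.degrees(np.arctan2(-d[0],d[1])),(w.mean(0)-[.4868,.2799])@R*1e3)
E
```

```text
[0.4853 0.2786] 0.2457402985914674 4.555461913929173 [-1.6324 -1.1447]
```

Pipe middle is about 1 mm from the base middle and in line with it; handing in.

```bash
python3 -c "
from bench import arm
print(arm.sign_off())"
```

```text
the job is handed in; nothing more can be done
None
```

I set up the base in the order asked and handed it in at about 42 s, with the gripper open and clear of everything. I placed the dark block on the low step, the short V-block on it, and the long V-block on the raised step. The pipe went last, lying in both grooves.

My last checks from the pictures, good to about 1–2 mm:

| Part | Offset across the base | Offset along the base | Angle (base about 4.6°) |
|---|---|---|---|
| Dark block | about −1 mm | about −1.7 mm | about 3.9° |
| Short V-block | about −0.3 mm | about −1.2 mm | about 5.0° |
| Long V-block | about −0.7 mm | about +0.2 mm | about 4.8° |
| Pipe, middle | about −1.6 mm | about −1.1 mm | about 4.6° |

- **In outline:** the dark block and the long V-block were inside their scribed rectangles, and the short V-block was about 0.5–1 mm from the middle of the block.
- **Disagreements:** an early side-view fit put the block about 3 mm short along the base. Its corner fit was poor, and the clearer top view gave 1.7 mm. The groove-line picks put the V-blocks' angle nearer 3° than the 4.8–5.0° from their corners.
- **Other parts:** the highest wrist force reading I saw was about 9 N. I never went near the light block, bearing or elbow. The light block and elbow look unmoved in the last picture, but the arm hid the bearing there, so I could not check it.

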